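Heft the canisters and put the loaded one on the balance

ROBOT

A 7-joint arm with a two-finger parallel gripper is mounted at the origin on the work surface. World frame = base frame: x ahead of the robot, y to its left, z up, the work surface at z = 0. Lengths are in m, angles in degrees, forces in N, time in s.
With the tool pointing down it reaches from about 0.425 to 1.025 m from the base axis. Payload 9.4 kg.
Tool frame: the origin (TCP) lies at the very end of the fingers, on their centre line; the grasp point (between the pads) lies 19 mm behind it; z points along the fingers, y is the line along which they close (so a half turn about z gives the same grasp; the last joint's range is limited). The gripper opens to 93 mm and grips with 3 to 60 N. Pads are 15 mm wide; open, the fingers measure 128 mm over their backs; the gripper's body (75 mm by 188 mm) begins 65 mm behind the grasp point.
Start: joints at [-69.368, 34.337, -0.143, 91.639, 0.103, 54.024, -4.572], TCP at [0.307, 0.657, 0.219] pointing down, gripper open.
Joint ranges: [-147.43, 147.43], [-19.82, 112.94], [-74.19, 73.91], [6.32, 146.72], [-59.91, 239.91], [6.04, 106.73], [-150.56, 150.56]. Speed limits (degrees/s): [127.2, 127.2, 172.46, 172.46, 180, 180, 180].

INTERFACE

Orientations are given as a 3x3 rotation matrix whose columns are the frame's x, y, z axes.
In Python, from bench import manip gives the robot as it stands.
- The arm moves only by the shell command python3 -m creep 'ROWS' [FORCE]. ROWS is JSON, a list that holds one entry, the list of rows, each a list of 7 numbers: the shift along the world's x, y, z in units of 0.03 m (1.0 is 0.03 m), then the turn, a rotation vector about the world's x, y, z in units of 5 degrees (1.0 is 5 degrees), then the opening, from -1 (shut) to 1 (fully open). In form: [[[x, y, z, rx, ry, rz, jaw], ...]]. A call has 1 to 10 rows; each row shifts and turns the commanded pose from where the row before left it; what a row does not reach is not made up. A row lasts 1/12 s, in which the tool goes at most 41.7 mm and 7.16 degrees, less where a joint would pass 70% of its speed; a pose out of reach is approached as far as the arm can. A call with a number of a shift or a turn outside -1 to 1 is refused whole. A call with a gripper value outside its range is refused whole. The fingers move at their own pace and stop on an object; FORCE is the grip in N (left out, the last holds). Time passes only in rows, so rows that do not move let the fingers close. It gives the time, the measured TCP pose, the force, the opening and the grip force at its end, in the units of the state.
- manip.state(): the state, without advancing time (a new reading comes with each control period).
- manip.capture(name): name is "scene" or "top" or "wrist"; returns a dict with "img" (400x640x3 uint8, blue, green, red), "K" (3x3 intrinsics, pixels), "R" (3x3) and "t" (3): a world point X has camera coordinates R X + t; the wrist camera has in their place "mount" (4x4, takes a point from camera to tool coordinates, whose origin is the TCP and whose axes are the flange's). Camera axes: x right, y down, z forward; pixel columns grow to the right and rows downward; lengths in m; the calibration is good to about 2 mm. A picture is of the moment at which its call begins: read the wrist's pose just before it. There is no depth.
- manip.sign_off(): hands the job in; it is judged then, once.
Trained networks look in a picture, given as the dict that the camera call returned (one of the last four; its "shot" number tells which), for a name from the list of things; names that differ only in an ending like _2 or _b are one class to them, and where a whole thing is asked for, a point or a joint stands for the part that bears it (a point fixed in the world has none). Each returns a list of dicts, best first, with "p" (0 to 1); they miss things now and then, are a little off and sometimes report something else, mostly with a low value. They report only what shows in the picture. A call takes as long as a camera call. They do not tell look-alikes from the thing itself.
- manip.search_frame(picture, thing): "rect" ([centre column, centre row, width, height] in pixels, round what is visible of it).
- manip.silhouettes(picture, thing): "region" (400x640 bool, what is visible of it) and "rect" ([centre column, centre row, width, height] in pixels, round what is visible of it).
- manip.place_of(picture, thing): "xy" ([column, row] in pixels: a listed point, or the origin of a listed thing).
The state is a dict: "clock": time; "joints": joint angles; "qd": joint speeds; "tau": joint torques, N m; "tcp_pos": TCP position; "tcp_rot": TCP orientation; "contact_force": force on the tool from outside, world axes, zero at the start; "wrist_torque": the same for the moment, N m; "finger_gap": finger opening in m; "finger_force": force on a finger pad.
Only numpy, scipy, OpenCV 4.12 (cv2) and the standard library are available. Lean on these libraries where they do the work, as an engineer would, in place of code of your own. Each camera call takes 0.05 s, during which the arm holds its last target. There are 200 camera calls.

TASK

Three identical closed canisters stand in the blue tray under the shelf, and only one of them, which only its weight gives away, still holds the lab's steel weight. Set that canister gently down, upright, near the middle of the balance pan, and leave the two empty ones standing upright in the tray. Do not tip any canister over, and leave the bottle, the glass dish and the mallet where they are.

Things in the scene. Friction and masses are not known exactly. Their poses are not given: they have to be found in the camera images.
- can_a: closed square white plastic canister, 52 x 52 mm, straight sides 95 mm tall, then a round blue cap of 42 mm diameter up to 113 mm. Origin: centre of its underside, z up along the canister, x and y square to its sides. The three look alike; an empty one weighs about 0.15 kg, the one with the steel weight 0.47 to 0.68 kg (the weight has 2 mm of play inside).
- can_b: as can_a
- can_c: as can_a
- station: fixed blue storage tray with a shelf above. Origin on the table; x away from the robot, y along the tray, z up. Tray outside: x -70 to 60, y -200 to 200 mm; floor 5 mm thick, walls 5 mm thick, 22 mm tall. The canisters stand in a row along y, about 115 mm apart, near x = 0. Two green ring clips, 36 mm wide, 10 mm tall, lie between them and may be moved.
- shelf_edge (a point): middle of the lower front edge of the shelf board, 215 mm above the table. The board runs 220 mm to either side, 90 mm back and 16 mm up, with stock on it up to 307 mm. It is in the way of a vertical gripper over the canisters: reach in from the robot's side with the tool leaning about 35 degrees. 25 mm posts stand 77 mm behind, 207 mm to either side.
- pan: square steel pan of the balance, fixed, 160 x 160 x 8 mm, origin: centre of its underside, x and y along its sides. The grey balance body below it (260 x 190 mm) reaches 58 mm high, and its display towards the robot up to 75 mm, centred 140 mm in -x of the pan's centre.
- pan_mid (a point): centre of the pan's upper face, 76 mm above the table, where the canister goes
- reagent: bystander: clear bottle with a blue cap, 72 mm diameter, 170 mm tall; origin: centre of its underside
- dish: bystander: flat glass dish, 110 mm diameter, 20 mm tall; origin: centre of its underside
- mallet: bystander: small mallet lying on the table, 190 mm long, wooden handle; its handle points to its -x
Mind the look-alikes: they are no part of the job. Leave any green, red or turquoise look-alike of the can_c alone.

How it is judged:
By the outcome, as a careful person would: the job done as asked, in the order asked, and still so for the second after the job is handed in, with the robot touching nothing.
It also fails if it takes over 67 s, if anything falls off the work surface, if the arm or the gripper's body presses on something with over 40 N, if the wrist force passes 120 N, or if a joint passes its speed limit or range.

## Working session

There is one attempt and no reset: what is moved stays moved. The work goes in short steps, Python scripts to look and compute and a shell command to move; the robot and the scene stay as the last step left them, time stands still between calls to the robot, and variables do not carry over. Pictures are saved under pics/ and viewed, at most 10 in all, crops included, and the job is handed in when it is done.

```bash
mkdir -p pics
cat > h.py <<'E'
import numpy as np, cv2
from bench import manip
np.set_printoptions(precision=4,suppress=True)
def ray(c,uv):
    K,R,t=map(np.array,(c["K"],c["R"],c["t"]))
    d=R.T@np.linalg.solve(K,[uv[0],uv[1],1.]); return -R.T@t,d
def atz(c,uv,z):
    o,d=ray(c,uv); return o+d*(z-o[2])/d[2]
def tri(a,ua,b,ub):
    o1,d1=ray(a,ua);o2,d2=ray(b,ub)
    s=np.linalg.lstsq(np.c_[d1,-d2],o2-o1,rcond=None)[0]
    p,q=o1+s[0]*d1,o2+s[1]*d2
    return (p+q)/2,np.linalg.norm(p-q)
def proj(c,X):
    x=np.array(c["K"])@(np.array(c["R"])@X+np.array(c["t"])); return x[:2]/x[2]
E
python3 - <<'E'
from h import *
s=manip.capture("scene");t=manip.capture("top")
cv2.imwrite("pics/s.png",s["img"]);cv2.imwrite("pics/t.png",t["img"])
for c in(s,t):print(ray(c,(320,200)))
for n in["can_a","station","shelf_edge","pan","pan_mid","reagent","dish","mallet"]:
  for nm,c in(("s",s),("t",t)):
    z={"shelf_edge":.215,"pan":.068,"pan_mid":.076,"can_a":.005}.get(n,0)
    print(n,nm,[(np.round(d["xy"]),round(d["p"],2),atz(c,d["xy"],z)) for d in manip.place_of(c,n)[:6]])
st=manip.state();print({k:np.array(v) for k,v in st.items()})
E
```

```text
(array([ 1.2357, -0.012 ,  1.1362]), array([-0.5746,  0.0175, -0.8183]))
(array([0.3655, 0.0191, 1.0013]), array([ 0.216 , -0.0096, -0.9764]))
can_a s [(array([377., 183.]), 0.78, array([0.3747, 0.2106, 0.005 ])), (array([381., 248.]), 0.7, array([0.6248, 0.1966, 0.005 ])), (array([441., 260.]), 0.65, array([0.6715, 0.3762, 0.005 ])), (array([344., 243.]), 0.64, array([0.6056, 0.0819, 0.005 ])), (array([310., 242.]), 0.61, array([ 0.6001, -0.0239,  0.005 ])), (array([342., 241.]), 0.61, array([0.6006, 0.079 , 0.005 ]))]
can_a t [(array([249., 288.]), 0.89, array([0.3635, 0.2012, 0.005 ])), (array([333., 192.]), 0.76, array([ 0.6067, -0.0266,  0.005 ])), (array([292., 194.]), 0.76, array([0.605 , 0.0845, 0.005 ])), (array([182., 175.]), 0.72, array([0.6703, 0.3833, 0.005 ])), (array([252., 187.]), 0.71, array([0.63  , 0.1914, 0.005 ])), (array([277., 140.]), 0.67, array([0.7634, 0.1222, 0.005 ]))]
station s [(array([346., 243.]), 0.64, array([0.6048, 0.0897, 0.    ]))]
station t [(array([292., 196.]), 0.66, array([0.6006, 0.0844, 0.    ]))]
shelf_edge s [(array([350., 204.]), 0.57, ar
[... 753 characters left out ...]
 , 0.0167, 0.    ])), (array([455., 204.]), 0.45, array([ 0.5624, -0.357 ,  0.    ]))]
{'clock': array(0.9), 'joints': array([-69.3691,  34.3373,  -0.1451,  91.6406,   0.1016,  54.0248,
        -4.5712]), 'qd': array([-0.0139,  0.0142, -0.0122, -0.0472, -0.0578, -0.0657,  0.0323]), 'tau': array([  0.0005, -76.4808,   1.4955, -25.2706,  -0.0525,   0.0105,
         0.    ]), 'tcp_pos': array([0.3067, 0.6569, 0.2186]), 'tcp_rot': array([[-0.9061,  0.423 , -0.    ],
       [ 0.423 ,  0.9061, -0.    ],
       [-0.    , -0.    , -1.    ]]), 'contact_force': array([-0.8422, -0.1426, -0.5202]), 'wrist_torque': array([-0.008 ,  0.0282, -0.0241]), 'finger_force': array(0.), 'finger_gap': array(0.093)}
```

```bash
python3 -c "
import cv2,numpy as np
cv2.imwrite('pics/both.png',cv2.resize(np.vstack([cv2.imread('pics/s.png'),cv2.imread('pics/t.png')]),(480,600)))"
```

```text
(no output)
```

View pics/s.png

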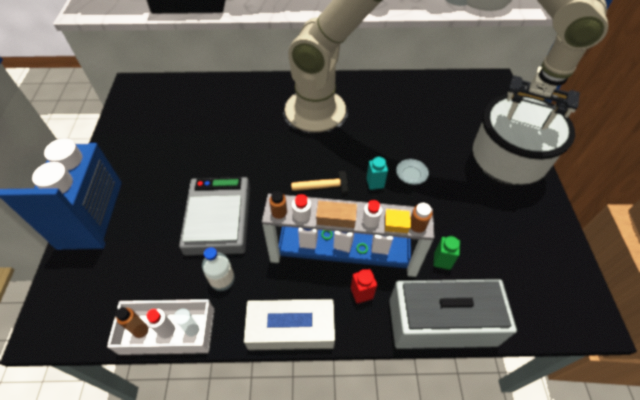

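View pics/t.png

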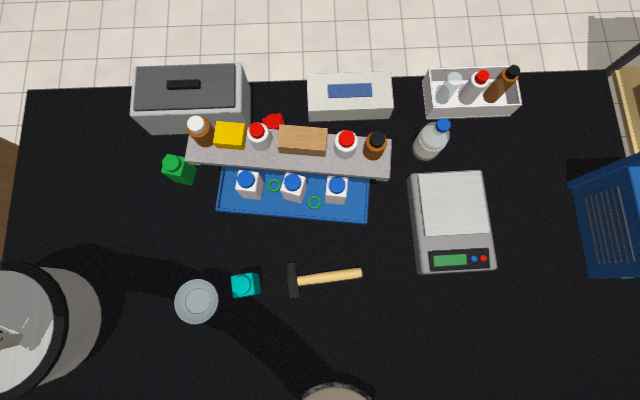

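The scene view shows the canisters under the shelf at about (308–382, 240), with red, green and turquoise decoys outside the tray. The top view shows the three caps at (246,180), (292,182) and (337,185), the pan at (452,205), and the gripper above the grey pot at left. Next I'll measure the cap positions and yaws.

Run:
```python
from h import *
s=manip.capture("scene");t=manip.capture("top")
# caps in top: saturated lighter blue inside can silhouettes
for d in manip.silhouettes(t,"can_a")[:7]:
    m=d["region"]; hsv=cv2.cvtColor(t["img"],cv2.COLOR_BGR2HSV)
    cap=m&(hsv[...,0]>100)&(hsv[...,0]<125)&(hsv[...,1]>120)
    if d["p"]<.3 or cap.sum()<30: continue
    k=cap.astype(np.uint8); n,l,st,ce=cv2.connectedComponentsWithStats(k); i=1+np.argmax(st[1:,4])
    print("cap",ce[i],st[i],atz(t,ce[i],.112))
hsv=cv2.cvtColor(t["img"],cv2.COLOR_BGR2HSV)
# tray outline corners from top
for d in manip.silhouettes(t,"station")[:1]:
    m=d["region"].astype(np.uint8); b=(hsv[...,0]>100)&(hsv[...,0]<125)&(hsv[...,1]>120)
    print(d["rect"])
for n,z in(("pan",.076),):
    d=manip.silhouettes(t,n)[0]; print(n,d["p"],cv2.minAreaRect(np.argwhere(d["region"])[:,::-1].astype(np.float32)))
c=t["img"][155:230,205:380]
cv2.imwrite("pics/crop.png",cv2.resize(c,(800,343),interpolation=cv2.INTER_CUBIC))
```

```text
cap [292.1689 181.9406] [284 174  17  17 219] [0.61   0.0763 0.112 ]
cap [245.2719 178.9825] [237 171  17  17 228] [0.622  0.1905 0.112 ]
cap [336.7097 184.4839] [329 176  16  18 217] [ 0.5992 -0.0319  0.112 ]
[287.8, 171.2, 207.9, 111.3]
pan 0.56 ((452.8719177246094, 202.84756469726562), (65.2650375366211, 64.49201965332031), 83.6598129272461)
```

View pics/crop.png

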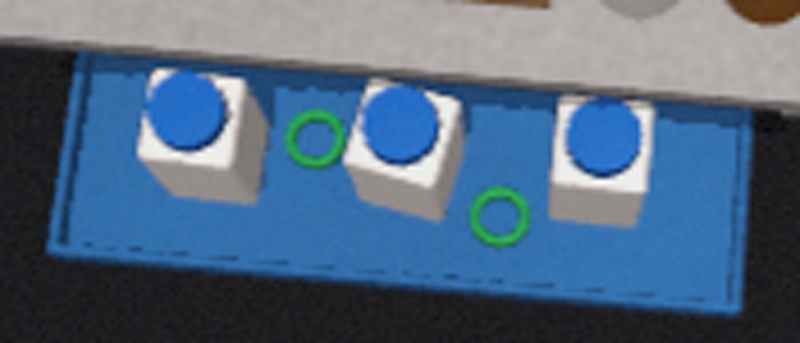

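```bash
python3 - <<'E'
from h import *
t=manip.capture("top")
for z,a,b in((.022,(50,253),(740,312)),(.1,(140,157),(235,167)),(.1,(345,165),(435,187)),(.1,(552,183),(648,192))):
    f=lambda p:atz(t,(205+p[0]/4.571,155+p[1]/4.571),z)
    A,B=f(a),f(b);d=A-B;print(A,B,np.linalg.norm(d),"yaw",-np.degrees(np.arctan2(d[0],d[1])))
E
python3 -m creep '[[[0,0,1,0,0,0,1],[0,0,1,0,0,0,1],[0,0,1,0,0,0,1],[0,0,1,0,0,0,1],[0,0,1,0,0,0.8,1],[0,0,1,0,0,1,1],[0.5,-0.956,0,0,0,1,1],[0.5,-0.956,0,0,0,1,1],[0.5,-0.956,0,0,0,0,1],[0.5,-0.956,0,0,0,0,1]]]' 20
```

```text
[0.5652 0.2847 0.022 ] [ 0.5147 -0.1108  0.022 ] 0.39869237664294305 yaw -7.276683185064039
[0.6    0.2164 0.1   ] [0.5924 0.1654 0.1   ] 0.05153986603567122 yaw -8.471320322193154
[0.5911 0.1064 0.1   ] [0.577  0.0584 0.1   ] 0.049997691737866876 yaw -16.36326597597951
[ 0.5767 -0.0044  0.1   ] [ 0.5697 -0.0556  0.1   ] 0.05168910545251257 yaw -7.8111414855151065
clock: 2.03
tcp_pos: [0.3672, 0.5408, 0.3987]
tcp_rot: [[-0.995, 0.104, 0.0], [0.104, 0.995, 0.0], [-0.0, 0.0, -1.0]]
contact_force: [0.8, -0.3, 0.4]
finger_gap: 0.0927
finger_force: 0.0
```

```bash
python3 -m creep '[[[0.5,-0.95,0,0,0,-0.4,1],[0.5,-0.95,0,0,0,0,1],[0.5,-0.95,0,0,0,0,1],[0.5,-0.95,0,-0.139,-0.99,0,1],[0.5,-0.95,-0.9,-0.139,-0.99,0,1],[0.5,-0.95,-0.9,-0.139,-0.99,0,1],[0.5,-0.95,-0.9,-0.139,-0.99,0,1],[0.5,-0.95,-0.9,-0.139,-0.99,0,1],[0.5,-0.95,-0.9,-0.139,-0.99,0,1],[0.5,-0.95,-0.9,-0.139,-0.99,0,1]]]'
python3 -m creep '[[[0.5,-0.95,-0.9,0,0,0,1],[0.5,-0.95,-0.9,0,0,0,1],[0,0,0,0,0,0,1]]]'
python3 - <<'E'
from h import *
c=manip.capture("wrist");cv2.imwrite("pics/w.png",c["img"])
print(manip.state()["joints"])
E
```

```text
clock: 2.87
tcp_pos: [0.5101, 0.2736, 0.2558]
tcp_rot: [[-0.836, 0.148, 0.529], [0.124, 0.989, -0.081], [-0.535, -0.003, -0.845]]
contact_force: [2.2, -0.4, -0.4]
finger_gap: 0.093
finger_force: 0.0
clock: 3.12
tcp_pos: [0.5392, 0.2226, 0.2085]
tcp_rot: [[-0.834, 0.15, 0.531], [0.122, 0.989, -0.087], [-0.538, -0.008, -0.843]]
contact_force: [-0.7, -0.7, -0.7]
finger_gap: 0.0929
finger_force: 0.0
[-62.2305  22.8039  26.5688 132.7041  73.1719  14.4918 -27.8804]
```

View pics/w.png

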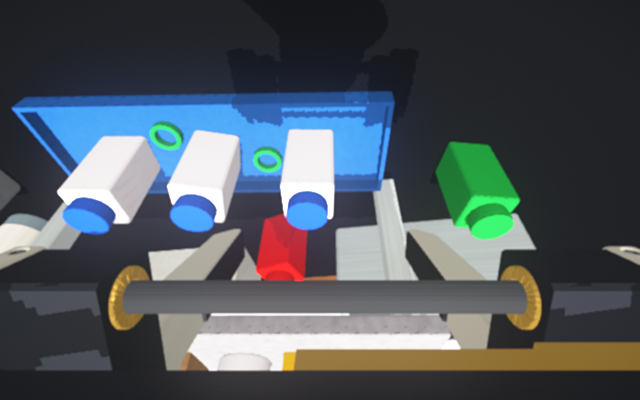

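The wrist view (robot side up) shows the tray with the leftmost canister at about (307,170), upright and square to the tool, with clear space for both fingers. Next I'll line up with it and move in.

```bash
python3 -m creep '[[[-0.1,-0.65,0,0,0,0,1],[0.355,-0.06,-0.565,0,0,0,1],[0.355,-0.06,-0.565,0,0,0,1],[0.355,-0.06,-0.565,0,0,0,1],[0.355,-0.06,-0.565,0,0,0,1],[0.355,-0.06,-0.565,0,0,0,1],[0,0,0,0,0,0,1]]]'
python3 - <<'E'
from h import *
print(manip.state()["joints"])
E
```

```text
clock: 3.75
tcp_pos: [0.5891, 0.1995, 0.1295]
tcp_rot: [[-0.832, 0.15, 0.535], [0.126, 0.989, -0.081], [-0.541, -0.001, -0.841]]
contact_force: [0.3, -0.4, -0.2]
finger_gap: 0.0927
finger_force: 0.0
[-44.2892  31.7076  11.7469 132.4862 115.8194  17.8695 -67.6306]
```

```bash
python3 -m creep '[[[0,-0.2,0,0,0,0,1],[0.3,-0.06,-0.5,0,0,0,1],[0.3,-0.06,-0.5,0,0,0,1],[0.3,-0.06,-0.5,0,0,0,1],[0.3,-0.06,-0.5,0,0,0,1],[0.2,-0.03,-0.4,0,0,0,1],[0,0,0,0,0,0,1]]]'
python3 - <<'E'
from h import *
print(manip.state()["joints"])
E
```

```text
clock: 4.33
tcp_pos: [0.6298, 0.1849, 0.0581]
tcp_rot: [[-0.832, 0.149, 0.534], [0.124, 0.989, -0.082], [-0.541, -0.002, -0.841]]
contact_force: [-0.8, 0.0, 0.0]
finger_gap: 0.093
finger_force: 0.0
[-33.1984  40.0873   1.9201 130.0459 127.9275  24.9589 -76.6905]
```

```bash
python3 -m creep '[[[0,0,0,0,0,0,-1],[0,0,0,0,0,0,-1],[0,0,0,0,0,0,-1],[0,0,0,0,0,0,-1],[0,0,0,0,0,0,-1],[0,0,0,0,0,0,-1],[0,0,0,0,0,0,-1],[0,0,0,0,0,0,-1]]]' 20
python3 -m creep '[[[0,0,0.2,0,0,0,-1],[0,0,0.2,0,0,0,-1],[0,0,0.2,0,0,0,-1],[0,0,0,0,0,0,-1],[0,0,0,0,0,0,-1],[0,0,0,0,0,0,-1]]]'
python3 -m creep '[[[0,0,0,0,0,0,-1],[0,0,0,0,0,0,-1]]]'
```

```text
clock: 5.0
tcp_pos: [0.6295, 0.1858, 0.0591]
tcp_rot: [[-0.832, 0.147, 0.535], [0.123, 0.989, -0.08], [-0.541, -0.001, -0.841]]
contact_force: [-1.3, 1.8, 5.7]
finger_gap: 0.052
finger_force: 20.0
clock: 5.5
tcp_pos: [0.6293, 0.1853, 0.0768]
tcp_rot: [[-0.832, 0.148, 0.534], [0.124, 0.989, -0.081], [-0.541, -0.001, -0.841]]
contact_force: [0.1, 0.1, -1.6]
finger_gap: 0.0519
finger_force: 20.0
clock: 5.67
tcp_pos: [0.6292, 0.1852, 0.0764]
tcp_rot: [[-0.832, 0.148, 0.534], [0.124, 0.989, -0.081], [-0.54, -0.002, -0.842]]
contact_force: [-0.8, -0.2, -1.1]
finger_gap: 0.0516
finger_force: 20.0
```

Only about 1.5 N, so this one is empty. I'll set it back down, open and back out.

```bash
python3 -m creep '[[[0,0,-0.2,0,0,0,-1],[0,0,-0.2,0,0,0,-1],[0,0,-0.1,0,0,0,-1],[0,0,-0.07,0,0,0,-1],[0,0,0,0,0,0,-1]]]'
python3 -m creep '[[[0,0,0,0,0,0,1],[0,0,0,0,0,0,1],[0,0,0,0,0,0,1],[0,0,0,0,0,0,1],[0,0,0,0,0,0,1],[-0.2,0.03,0.3,0,0,0,1],[-0.355,0.06,0.565,0,0,0,1],[-0.355,0.06,0.565,0,0,0,1],[-0.355,0.06,0.565,0,0,0,1],[-0.355,0.06,0.565,0,0,0,1]]]'
```

```text
clock: 6.08
tcp_pos: [0.6292, 0.185, 0.059]
tcp_rot: [[-0.832, 0.148, 0.534], [0.124, 0.989, -0.082], [-0.54, -0.002, -0.842]]
contact_force: [0.3, 0.0, -0.6]
finger_gap: 0.0516
finger_force: 20.0
clock: 6.92
tcp_pos: [0.5797, 0.1935, 0.1375]
tcp_rot: [[-0.832, 0.148, 0.534], [0.125, 0.989, -0.08], [-0.54, -0.0, -0.842]]
contact_force: [0.3, 0.2, -0.4]
finger_gap: 0.093
finger_force: 0.0
```

```bash
python3 -m creep '[[[-0.4,0.06,0.5,0,0,0,1],[-0.4,0.06,0.5,0,0,0,1],[0,-0.87,0,0,0,-0.38,1],[0,-0.87,0,0,0,-0.38,1],[0,-0.87,0,0,0,-0.38,1],[0,-0.87,0,0,0,-0.38,1],[0,0,0,0,0,0,1]]]'
python3 - <<'E'
from h import *
t=manip.capture("top");hsv=cv2.cvtColor(t["img"],cv2.COLOR_BGR2HSV)
print([(np.round(d["rect"],1),round(d["p"],2)) for d in manip.search_frame(t,"can_a")[:7]])
E
```

```text
clock: 7.5
tcp_pos: [0.5557, 0.0882, 0.1673]
tcp_rot: [[-0.807, 0.284, 0.518], [0.238, 0.959, -0.155], [-0.541, -0.002, -0.841]]
contact_force: [-0.9, 0.0, 1.1]
finger_gap: 0.093
finger_force: 0.0
[(array([336.5, 189.4,  23.3,  27.7]), 0.95), (array([273.4, 121.9,  21.9,  15.4]), 0.8), (array([291.9, 185.6,  29.7,  32.1]), 0.73), (array([179.2, 169.7,  38.6,  30.7]), 0.73), (array([250.8, 180.3,  26.1,  24. ]), 0.65)]
```

```bash
python3 -m creep '[[[-0.14,0.18,0,0,0,0,1],[0.327,-0.098,-0.53,0,0,0,1],[0.327,-0.098,-0.53,0,0,0,1],[0.327,-0.098,-0.53,0,0,0,1],[0.327,-0.098,-0.53,0,0,0,1],[0.327,-0.098,-0.53,0,0,0,1],[0.327,-0.098,-0.53,0,0,0,1],[0.327,-0.098,-0.53,0,0,0,1],[0,0,0,0,0,0,1]]]'
```

```text
clock: 8.35
tcp_pos: [0.6218, 0.0783, 0.0526]
tcp_rot: [[-0.81, 0.277, 0.517], [0.232, 0.961, -0.151], [-0.539, -0.002, -0.842]]
contact_force: [1.2, -0.1, 0.3]
finger_gap: 0.0927
finger_force: 0.0
```

```bash
python3 -m creep '[[[0,0,0,0,0,0,-1],[0,0,0,0,0,0,-1],[0,0,0,0,0,0,-1],[0,0,0,0,0,0,-1],[0,0,0,0,0,0,-1],[0,0,0,0,0,0,-1],[0,0,0,0,0,0,-1],[0,0,0,0,0,0,-1]]]' 25
python3 -m creep '[[[0,0,0.2,0,0,0,-1],[0,0,0.2,0,0,0,-1],[0,0,0.2,0,0,0,-1],[0,0,0,0,0,0,-1],[0,0,0,0,0,0,-1],[0,0,0,0,0,0,-1],[0,0,0,0,0,0,-1]]]'
```

```text
clock: 9.02
tcp_pos: [0.6214, 0.0765, 0.0558]
tcp_rot: [[-0.807, 0.279, 0.52], [0.233, 0.96, -0.152], [-0.542, -0.002, -0.841]]
contact_force: [-2.0, -1.6, 7.2]
finger_gap: 0.052
finger_force: 24.9
clock: 9.6
tcp_pos: [0.621, 0.0775, 0.0728]
tcp_rot: [[-0.809, 0.277, 0.518], [0.233, 0.961, -0.151], [-0.54, -0.002, -0.842]]
contact_force: [-0.4, -0.0, -6.4]
finger_gap: 0.0523
finger_force: 24.9
```

About 6.4 N, so the middle canister is the heavy one. I'll tighten the grip, lift it clear of the tray wall and pull back out from under the shelf.

```bash
python3 -m creep '[[[0,0,0.2,0,0,0,-1],[-0.1,0.03,0.3,0,0,0,-1],[-0.3,0.08,0.3,0,0,0,-1],[-0.5,0.1,0.3,0,0,0,-1],[-0.6,0.1,0.3,0,0,0,-1],[-0.6,0.1,0.3,0,0,0,-1],[-0.6,0,0.5,0,0,0,-1],[-0.5,0,0.7,0,0,0,-1],[-0.3,0,0.6,0,0,0,-1],[-0.2,0,0.3,0,0,0,-1]]]' 35
python3 - <<'E'
from h import *
s=manip.capture("scene");print(manip.state()["joints"])
cv2.imwrite("pics/s2.png",cv2.resize(s["img"][130:320,180:480],(800,507)))
E
```

```text
clock: 10.43
tcp_pos: [0.5082, 0.0899, 0.1892]
tcp_rot: [[-0.808, 0.277, 0.519], [0.234, 0.961, -0.148], [-0.54, 0.002, -0.842]]
contact_force: [0.3, 0.3, -6.8]
finger_gap: 0.0518
finger_force: 34.9
[-45.9795  20.2472  18.8259 142.8955 109.6596  17.3072 -62.7555]
```

View pics/s2.png

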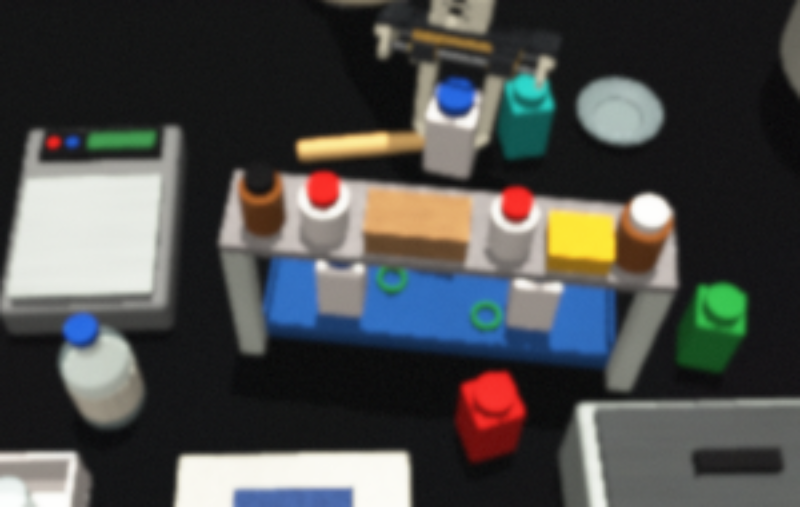

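The close-up shows the held canister upright at (452,130), the two empties standing in the tray at (340,285) and (535,305), and everything else undisturbed. Now over to the pan.

```bash
python3 -m creep '[[[0.1,-0.4,0,0,0,-0.1,-1],[0.1,-0.7,0,0,0,-0.2,-1],[0.1,-0.8,0,0,0,-0.2,-1],[0.1,-0.8,0,0,0,-0.2,-1],[0.1,-0.8,0,0,0,-0.2,-1],[0.1,-0.8,0,0,0,-0.2,-1],[0.1,-0.8,0,0,0,-0.2,-1],[0.1,-0.8,0,0,0,-0.2,-1],[0.1,-0.8,0,0,0,-0.2,-1],[0.1,-0.8,0,0,0,-0.2,-1]]]'
python3 -m creep '[[[0.1,-0.8,0,0,0,-0.2,-1],[0.1,-0.8,0,0,0,-0.2,-1],[0.1,-0.8,0,0,0,-0.2,-1],[0.1,-0.8,0,0,0,-0.2,-1],[0.1,-0.8,0,0,0,-0.2,-1],[0.1,-0.8,0,0,0,0,-1],[0.1,-0.8,0,0,0,0,-1],[0.1,-0.5,0,0,0,0,-1],[0,-0.2,0,0,0,0,-1],[0,0,0,0,0,0,-1]]]'
python3 - <<'E'
from h import *
s=manip.capture("scene");t=manip.capture("top");st=manip.state();print(st["joints"])
a=cv2.resize(s["img"][150:270,160:280],(400,400));b=cv2.resize(t["img"][140:260,400:520],(400,400))
cv2.imwrite("pics/p.png",np.hstack([a,b]))
for c in(s,t):print([(d["xy"],d["p"],atz(c,d["xy"],.076)) for d in manip.place_of(c,"pan_mid")[:2]],[(np.round(d["xy"]),round(d["p"],2)) for d in manip.place_of(c,"can_a")])
E
```

```text
clock: 11.32
tcp_pos: [0.5396, -0.1362, 0.1872]
tcp_rot: [[-0.759, 0.433, 0.487], [0.364, 0.901, -0.235], [-0.54, -0.001, -0.842]]
contact_force: [0.4, 0.4, -5.8]
finger_gap: 0.052
finger_force: 34.9
clock: 12.15
tcp_pos: [0.5632, -0.3257, 0.187]
tcp_rot: [[-0.723, 0.512, 0.464], [0.43, 0.859, -0.277], [-0.54, -0.001, -0.841]]
contact_force: [0.5, -0.2, -6.0]
finger_gap: 0.0519
finger_force: 34.9
[ 21.0297  24.8173   2.1556 129.6069 153.4599   7.5617 -70.5342]
[([209.1, 217.2], 0.73, array([ 0.5489, -0.3289,  0.076 ]))] [(array([210., 209.]), 0.93), (array([379., 182.]), 0.78), (array([444., 259.]), 0.71), (array([362., 293.]), 0.65), (array([312., 241.]), 0.57), (array([376., 251.]), 0.53), (array([213., 218.]), 0.46)]
[([452.9, 202.6], 0.85, array([ 0.55  , -0.3232,  0.076 ])), ([286.0, 170.0], 0.7, array([0.6521, 0.0936, 0.076 ]))] [(array([250., 286.]), 0.81), (array([460., 196.]), 0.79), (array([334., 193.]), 0.72), (array([255., 190.]), 0.7), (array([183., 174.]), 0.7), (array([277., 140.]), 0.57)]
```

View pics/p.png

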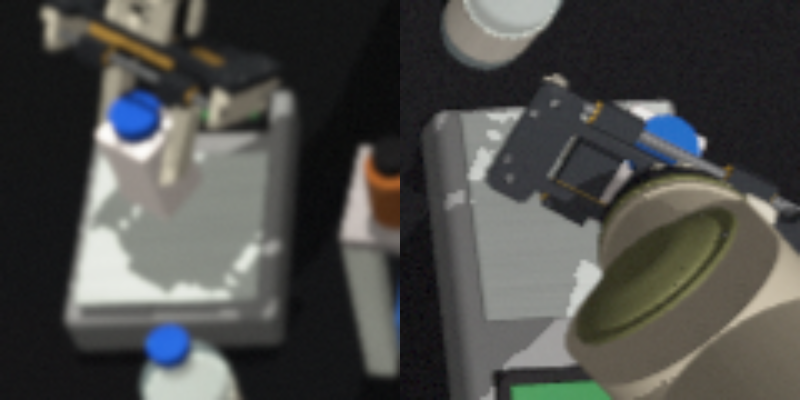

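In the left half the canister hangs over the middle of the pan, cap at (135,115). The right half shows the gripper over the pan with the bottle clear. I'll lower it to just above the pan and check its tilt by projection.

```bash
python3 -m creep '[[[-0.13,-0.2,-0.3,0,0,0,-1],[0,0,-0.4,0,0,0,-1],[0,0,-0.4,0,0,0,-1],[0,0,-0.3,0,0,0,-1],[0,0,-0.2,0,0,0,-1],[0,0,0,0,0,0,-1],[0,0,0,0,0,0,-1]]]'
python3 - <<'E'
from h import *
s=manip.capture("scene");st=manip.state();p=np.array(st["tcp_pos"]);z=np.array(st["tcp_rot"])[:,2]
g=p-.019*z;b=p[2]-.0558+.005;print(st["joints"][5],g,b)
cap=proj(s,[g[0],g[1],b+.113]);base=[]
im=cv2.resize(s["img"][160:240,170:250],(600,600),interpolation=cv2.INTER_CUBIC)
y=np.array(st["tcp_rot"])[:,1];y[2]=0;y/=np.linalg.norm(y);x=np.array([y[1],-y[0],0])
for h in(0,.095):
  q=np.array([(proj(s,np.array([g[0],g[1],b+h])+.026*(i*x+j*y))-[170,160])*7.5 for i,j in((1,1),(1,-1),(-1,-1),(-1,1))])
  cv2.polylines(im,[q.astype(int)],True,(0,0,255) if h else (0,255,0),1)
cv2.circle(im,tuple(((cap-[170,160])*7.5).astype(int)),4,(0,255,255),-1)
cv2.imwrite("pics/q.png",im)
E
```

```text
clock: 13.03
tcp_pos: [0.5604, -0.3301, 0.1389]
tcp_rot: [[-0.725, 0.509, 0.464], [0.428, 0.861, -0.276], [-0.54, -0.001, -0.842]]
contact_force: [1.3, -0.5, -6.0]
finger_gap: 0.0518
finger_force: 34.9
15.02529606023701 [ 0.5517 -0.325   0.1554] 0.08856807450152561
```

View pics/q.png

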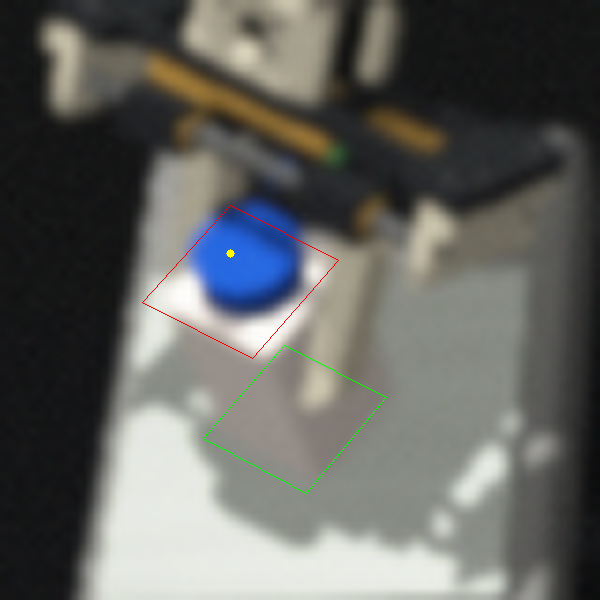

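The projected outline matches the canister: top square at about (240,280), base at (300,420), so it is upright. Lower it gently until contact.

```bash
python3 -m creep '[[[0,0,-0.15,0,0,0,-1],[0,0,-0.15,0,0,0,-1],[0,0,0,0,0,0,-1]]]'; python3 -m creep '[[[0,0,-0.05,0,0,0,-1],[0,0,-0.05,0,0,0,-1],[0,0,0,0,0,0,-1]]]' | grep -E "tcp_pos|contact"
```

```text
clock: 13.33
tcp_pos: [0.5602, -0.3301, 0.1295]
tcp_rot: [[-0.725, 0.509, 0.464], [0.428, 0.861, -0.276], [-0.54, -0.001, -0.842]]
contact_force: [0.1, 0.1, -6.1]
finger_gap: 0.052
finger_force: 34.9
tcp_pos: [0.5603, -0.3304, 0.127]
contact_force: [-0.3, 0.7, -6.1]
```

```bash
for i in 1; do python3 -m creep '[[[0,0,-0.04,0,0,0,-1],[0,0,0,0,0,0,-1]]]' | grep -E "tcp_pos|contact"; python3 -m creep '[[[0,0,-0.04,0,0,0,-1],[0,0,0,0,0,0,-1]]]' | grep -E "tcp_pos|contact"; done
```

```text
tcp_pos: [0.5606, -0.3305, 0.1269]
contact_force: [-2.4, 2.2, 2.3]
tcp_pos: [0.5609, -0.3307, 0.1268]
contact_force: [-6.9, 4.5, 14.3]
```

It's on the pan. I'll ease the pressure, release and back out along the tool axis.

```bash
python3 -m creep '[[[0,0,0.04,0,0,0,-1],[0,0,0,0,0,0,-1]]]' | grep -E "tcp_pos|contact"
python3 -m creep '[[[0,0,0,0,0,0,0.3],[0,0,0,0,0,0,1],[0,0,0,0,0,0,1],[0,0,0,0,0,0,1],[0,0,0,0,0,0,1],[0,0,0,0,0,0,1]]]'
python3 -m creep '[[[-0.16,0.1,0.3,0,0,0,1],[-0.31,0.18,0.56,0,0,0,1],[-0.31,0.18,0.56,0,0,0,1],[-0.31,0.18,0.56,0,0,0,1],[-0.31,0.18,0.56,0,0,0,1],[-0.31,0.18,0.56,0,0,0,1],[-0.31,0.18,0.56,0,0,0,1],[-0.31,0.18,0.56,0,0,0,1],[0,0,0,0,0,0,1],[0,0,0,0,0,0,1]]]'
python3 - <<'E'
from h import *
s=manip.capture("scene");t=manip.capture("top")
a=cv2.resize(s["img"][140:320,160:480],(800,450));cv2.imwrite("pics/end.png",a)
hsv=cv2.cvtColor(s["img"],cv2.COLOR_BGR2HSV)
print([(d["rect"],d["p"]) for d in manip.search_frame(s,"can_a")][:7])
print([(d["xy"],d["p"],atz(s,d["xy"],.076)) for d in manip.place_of(s,"can_a")][:7])
E
```

```text
tcp_pos: [0.5606, -0.3304, 0.1268]
contact_force: [-5.5, 4.8, 9.3]
clock: 14.58
tcp_pos: [0.5604, -0.3304, 0.1259]
tcp_rot: [[-0.724, 0.509, 0.465], [0.428, 0.861, -0.276], [-0.541, -0.001, -0.841]]
contact_force: [0.1, 0.0, 0.5]
finger_gap: 0.0869
finger_force: 0.0
clock: 15.42
tcp_pos: [0.5025, -0.2982, 0.2323]
tcp_rot: [[-0.721, 0.512, 0.467], [0.428, 0.859, -0.281], [-0.545, -0.003, -0.838]]
contact_force: [-0.2, -0.2, -0.4]
finger_gap: 0.0932
finger_force: 0.0
[([208.6, 208.4, 29.1, 35.8], 0.87), ([445.5, 253.6, 20.0, 30.1], 0.65), ([307.6, 240.1, 17.0, 21.1], 0.62), ([364.9, 286.4, 29.1, 29.4], 0.61), ([380.1, 245.3, 17.1, 12.5], 0.53)]
[([439.3, 259.4], 0.92, array([0.7046, 0.3462, 0.076 ])), ([308.6, 244.1], 0.82, array([ 0.6479, -0.0262,  0.076 ])), ([210.9, 217.1], 0.74, array([ 0.5486, -0.3235,  0.076 ])), ([375.5, 182.6], 0.64, array([0.4258, 0.1918, 0.076 ])), ([359.0, 292.8], 0.56, array([0.8007, 0.1095, 0.076 ])), ([379.9, 252.9], 0.52, array([0.6806, 0.179 , 0.076 ]))]
```

View pics/end.png

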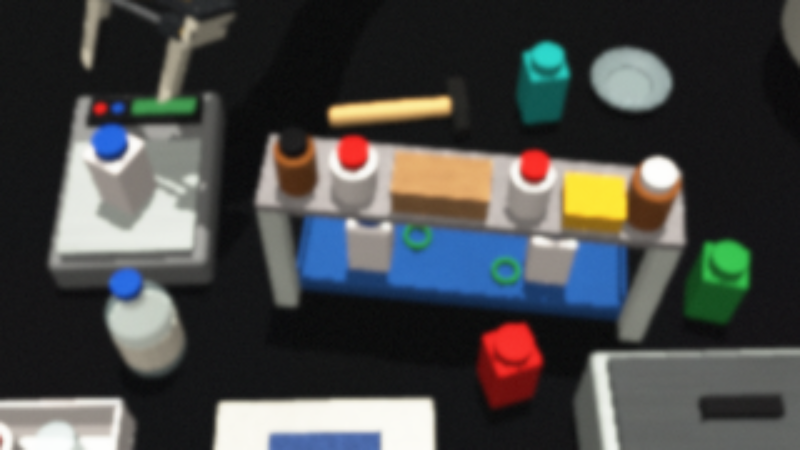

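The canister stands upright near mid-pan at (122,175). Both empties stand in the tray at (370,245) and (550,260), and the bystanders are untouched. Handing in.

```bash
python3 -c "
from bench import manip
print(manip.sign_off())"
```

```text
the job is handed in; nothing more can be done
None
```

The middle canister was the heavy one (about 6 N lifted, against about 1.5 N for the left one; the right one was not lifted); it now stands upright near the middle of the balance pan, the other two stand upright in the tray, and the job is handed in at about 16 s on the robot's clock.

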